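# Clear the printer's outlet: slide the recording box up to the laptop

### The arm

A 6-joint arm with a two-finger parallel gripper is mounted at the origin on the work surface. World frame = base frame: x ahead of the robot, y to its left, z up, the work surface at z = 0. Lengths are in mm, angles in rad, forces in N, time in s.
With the tool pointing down it reaches from about 275 to 975 mm from the base axis. Payload 8.4 kg.
Tool frame: the origin (TCP) lies at the very end of the fingers, on their centre line; the grasp point (between the pads) lies 19 mm behind it; y points along the fingers, x is the direction in which the jaws open and shut, and the axes are right-handed (so a half turn about y gives the same grasp; the last joint's range is limited). The gripper opens to 92 mm and grips with 3 to 60 N. Pads are 20 mm wide; open, the fingers measure 128 mm over their backs; the gripper's body (75 mm by 189 mm) begins 69 mm behind the grasp point.
Start: joints at [1.338, 0.353, 1.633, -0, 1.155, -0.002], TCP at [142.971, 608.43, 214.583] pointing down, gripper open.
Joint ranges: [-2.63, 2.63], [-0.92, 2.1], [0.06, 2.66], [-1.3, 4.44], [0, 2.69], [-3.02, 3.02]. Speed limits (rad/s): [2.22, 2.22, 2.79, 3.14, 3.14, 3.14].

### API

Orientations are given as a unit quaternion [w, x, y, z].
In Python, from workcell import get_obs, grab_frame, camera_info, ticket gives the robot as it stands. The module is installed in compiled form; this text tells all that it offers.
- The arm moves only by the tool drive_tool, never from a script. Its argument "targets" is one flat list of numbers, 7 for each row, row after row: the shift along the tool's x, y, z in mm, then the turn, a rotation vector about the tool's x, y, z in degrees, then the finger opening in mm, from 0 to 91.9. In form: [tx, ty, tz, wx, wy, wz, gripper, tx, ty, tz, wx, wy, wz, gripper, ...]. A call has 1 to 5 rows; each row is the pose to reach, as a shift and turn from the pose commanded when the call began, along the tool's axes at that moment; what a row does not reach only later rows make up. A row lasts 1/8 s, in which the tool goes at most 62.5 mm and 10.7 degrees, less where a joint would pass 70% of its speed; a pose out of reach is approached as far as the arm can. A call with a gripper value outside its range is refused whole. The fingers move at their own pace and stop on an object; "grip_force" is the grip in N (left out, the last holds). Time passes only in rows, so rows that repeat a pose let the fingers close. It gives the time, the measured TCP pose, the force and the opening at its end, in the units of the state.
- get_obs(): the state, without advancing time (a new reading comes with each control period).
- grab_frame(name): name is "side" or "top"; returns the picture (400x640x3 uint8, red, green, blue); there is no depth.
- camera_info(name): a dict with "fx", "fy", "cx", "cy" (pixels), "R" (3x3) and "t" (3): a world point X has camera coordinates R X + t. Camera axes: x right, y down, z forward; pixel columns grow to the right and rows downward; lengths in mm; the calibration is good to about 2 mm. A picture is of the moment at which its call begins. camera_info takes no time and is no camera call.
- ticket.hand_in(): hands the job in, once; it reports no verdict.
The state is a dict: "t": time; "joint_positions": joint angles; "qd": joint speeds; "tau": joint torques, N m; "eef_pos": TCP position; "eef_rot": TCP orientation; "force": force on the tool from outside, world axes, zero at the start; "moment": the same for the moment, N m; "grip_width": opening from 0.0 (shut) to 1.0 (fully open).
Only numpy, scipy, OpenCV 4.12 (cv2) and the standard library are available. Lean on these libraries where they do the work, as an engineer would, in place of code of your own. Each camera call takes 0.05 s, during which the arm holds its last target. There are 200 camera calls.

### The job

The trace is about to be printed and the grey recording box is standing in front of the printer's paper outlet. Push it along the table, never lifting it, until its side is flat against the left side of the laptop and its socket face is level with the laptop's front edge. Bring it up gently, keep the robot off the laptop, and leave everything else standing where it is.

Things in the scene. Friction and masses are not known exactly. Their poses are not given: they have to be found in the camera images.
- recorder: the recording box, a grey plastic instrument case: 132 mm deep (its x), 104 mm wide (its y), 38 mm high, 0.3 to 0.65 kg, loose on the table on a rubber foot (friction about 0.5 to 0.7). Origin: centre of its underside, z up. Its front (its -x face, a black panel with four round sockets in a row) looks roughly towards the robot, turned up to 35 degrees; its right side (its -y face, plain) is the one that goes against the laptop
- recorder_front_right (a point): lower front right corner of the recording box, where its socket face and its right side meet; axes as the box
- recorder_back_right (a point): lower back right corner of the recording box, 132 mm behind the front right corner; axes as the box
- laptop: the open laptop, does not move: grey base 220 mm deep (its x), 290 mm wide (its y), top 30 mm above the table, with plain upright sides; the screen stands along the back edge, leaning back 20 degrees, its top 215 mm above the table and 65 mm behind the base's back edge. Origin: centre of the base's underside; x points from its front edge (towards the robot) to its back edge, y to its left, z up. It may be turned up to 9 degrees
- laptop_front_left (a point): lower front left corner of the laptop base, at table height; axes as the laptop, so the left side runs from here along +x for 220 mm and the free table lies on its +y side. The box's front right corner belongs here
- printer_outlet (a point): middle of the paper outlet, a 236 mm wide slot 21 mm above the table in the front (-x) face of the black compact printer. The printer does not move: 322 mm wide (its y), 185 mm deep (its x), 64 mm high, with a sloping paper feeder on its back half up to 190 mm above the table. Axes as the printer: x points from this face into the printer, y along it to the left
- tumbler: an empty straight-sided glass, 68 mm across and 95 mm high, beside the laptop's back left corner. Origin: centre of its underside, z up
- adapter: a black power adapter, 48 x 105 x 31 mm high, lying left of the recording box. Origin: centre of its underside
- electrode_tub: a small white screw-top jar, 60 mm across and 55 mm high. Origin: centre of its underside
- tape_roll: a roll of paper tape lying flat, 68 mm across and 25 mm high. Origin: centre of its underside
- gel_bottle: a white bottle, 48 mm across and 150 mm high, right of the laptop. Origin: centre of its underside
- mouse: a black computer mouse, 100 x 60 x 33 mm high, right of the laptop. Origin: centre of its underside
- marker: a marker pen, 135 mm long and 14 mm thick, lying in front of the laptop. Origin: centre of its underside
There are look-alikes about, which are no part of the job. Leave any purple look-alike of the recorder alone.

How it is judged (in metres and radians):
At the end, for the whole second after the job is handed in: The recording box stands flat and still on the table, both ends of its right side within 4 mm of the laptop's left side, and its socket face within 10 mm of level with the laptop's front edge (y of recorder_front_right in the frame of laptop_front_left between -0.004 and 0.004 m and y of recorder_back_right in the frame of laptop_front_left below 0.004 m and x of recorder_front_right in the frame of laptop_front_left between -0.01 and 0.01 m and x of recorder_back_right in the frame of laptop_front_left above 0.1 m and angle between recorder's own z axis and vertical below 0.05 rad and height (world z) of recorder below 0.004 m and linear speed of recorder below 0.01 m/s); the robot touches nothing.
It fails at once if the recording box is lifted off the table (over 6 mm) or tipped (over 9 degrees) (height (world z) of recorder above 0.006 m or angle between recorder's own z axis and vertical above 0.15 rad).
It fails at once if the recording box is rammed or pressed hard against the laptop (over 80 N) (contact force between recorder and laptop above 80 N).
It fails at once if the robot presses on the laptop (over 3 N) (contact force between any of the fingers, the arm and laptop above 3 N).
It fails at once if one of the other things on the table is moved (over 15 mm) or knocked over (distance of any of tumbler, adapter, electrode_tub, tape_roll, gel_bottle, mouse, marker from where it was at the start of the episode above 0.015 m or angle between any of tumbler, adapter, electrode_tub, tape_roll, gel_bottle, mouse, marker's own z axis and vertical above 0.4 rad).
It also fails if it takes over 69 s, if anything falls off the work surface, if the arm or the gripper's body presses on something with over 40 N, if the wrist force passes 120 N, or if a joint passes its speed limit or range.

## Working session

There is one attempt and no reset: what is moved stays moved. The work goes in short steps, Python scripts to look and compute and a tool call to move; the robot and the scene stay as the last step left them, time stands still between calls to the robot, and variables do not carry over. Pictures are saved under pics/ and viewed, about 8 in all and at most 12, crops included, and the job is handed in when it is done.

Besides the shell and the picture viewer there is one more tool, called after "Emit:" as name(argument=value, ...), one argument or row to a line, values as JSON. drive_tool: Moves the arm, as the interface text tells. Its arguments: {"type":"object","properties":{"targets":{"type":"array"},"grip_force":{"type":"number"}},"required":["targets"]}

```bash
mkdir -p pics; python3 - <<'E'
from workcell import *
import cv2
for n in("top","side"):
    cv2.imwrite(f"pics/{n}0.png",cv2.cvtColor(grab_frame(n),cv2.COLOR_RGB2BGR))
    c=camera_info(n);print(n,c)
o=get_obs();print(o)
E
```

```text
top {'fx': 507.1058789779819, 'fy': 507.1058789779819, 'cx': 322.3629025037821, 'cy': 206.6508112568934, 'R': array([[ 0.02773916, -0.99956844,  0.00966802],
       [-0.99261566, -0.02868619, -0.11786118],
       [ 0.11808766, -0.00632726, -0.99298302]]), 't': array([ -36.69950259,  492.00841124, 1455.56891874])}
side {'fx': 428.7867663533381, 'fy': 428.7867663533381, 'cx': 314.51463118566045, 'cy': 196.130075626781, 'R': array([[ 0.72668403, -0.68663461, -0.02152305],
       [-0.36390636, -0.35818051, -0.85981328],
       [ 0.58266842,  0.63264495, -0.51015476]]), 't': array([-391.06368033,  215.47024228, 1113.8951874 ])}
{'t': 0.1, 'joint_positions': array([ 1.33757223e+00,  3.53568183e-01,  1.63403207e+00, -1.94005397e-05,
        1.15518462e+00, -2.39565668e-03]), 'qd': array([-7.00215729e-04,  6.70283608e-05, -9.01287134e-04,  2.42959645e-04,
       -1.00639936e-03, -3.81550591e-06]), 'tau': array([-2.27991608e-03, -5.94899154e+01, -3.34925294e+01,  6.97994675e-02,
        1.81610364e-02, -4.39907762e-05]), 'eef_pos': array([142.89540503, 608.009004  , 213.95729615]), 'eef_rot': array([-0.55398496,  0.55451673,  0.43876946, -0.43942374]), 'force': array([-0.81506231, -0.33592791,  0.13501935]), 'moment': array([-0.02666049,  0.00492465,  0.02315892]), 'grip_width': 1.0004993602687433}
```

View pics/top0.png

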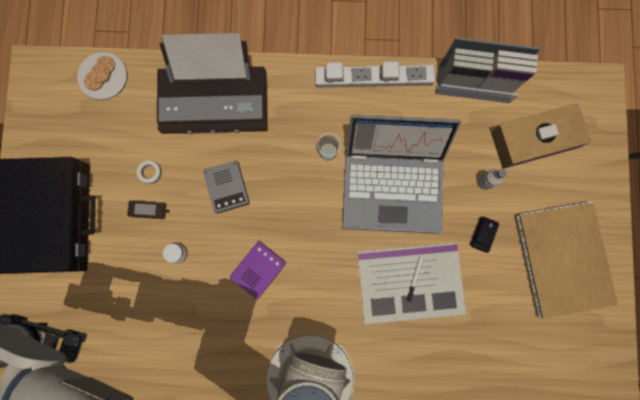

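View pics/side0.png

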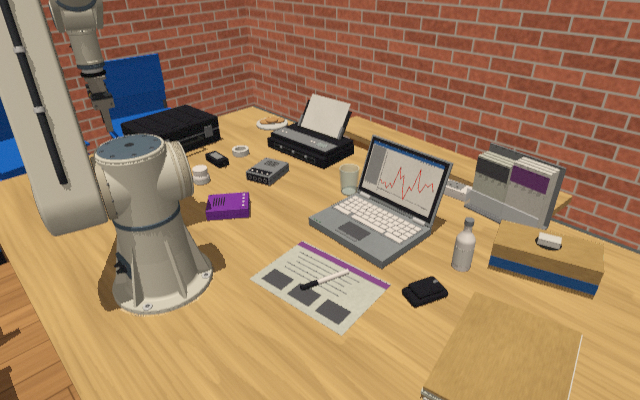

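Top view: the grey recorder with four sockets is at (226,187) and the purple look-alike at (258,270). The grey one fits the description. The laptop is at (393,195), tumbler (328,147), adapter (147,210), printer (212,100). I'll enlarge the recorder and the laptop's left side.

```bash
python3 - <<'E'
import cv2
im=cv2.imread("pics/top0.png")
a=cv2.resize(im[150:220,190:290],None,fx=8,fy=8,interpolation=cv2.INTER_CUBIC)
cv2.imwrite("pics/c1.png",a)
b=cv2.resize(im[125:240,310:450],None,fx=5,fy=5,interpolation=cv2.INTER_CUBIC)
cv2.imwrite("pics/c2.png",b)
E
```

```text
(no output)
```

View pics/c1.png

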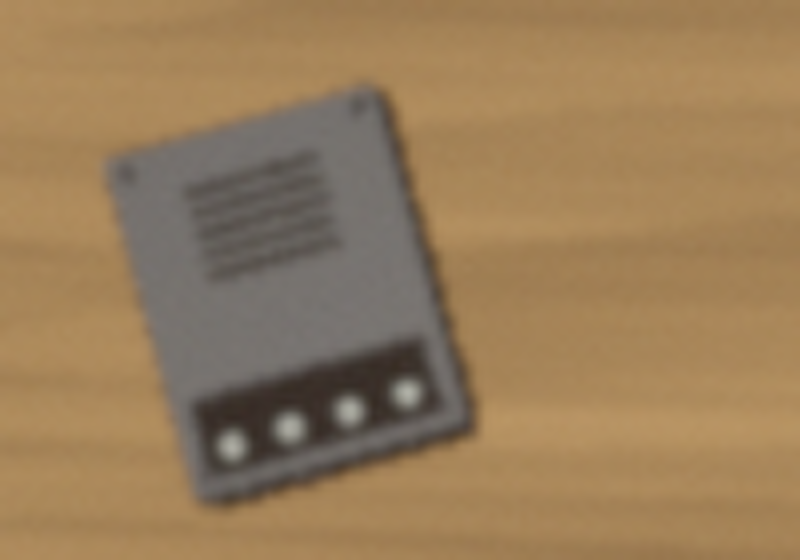

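View pics/c2.png

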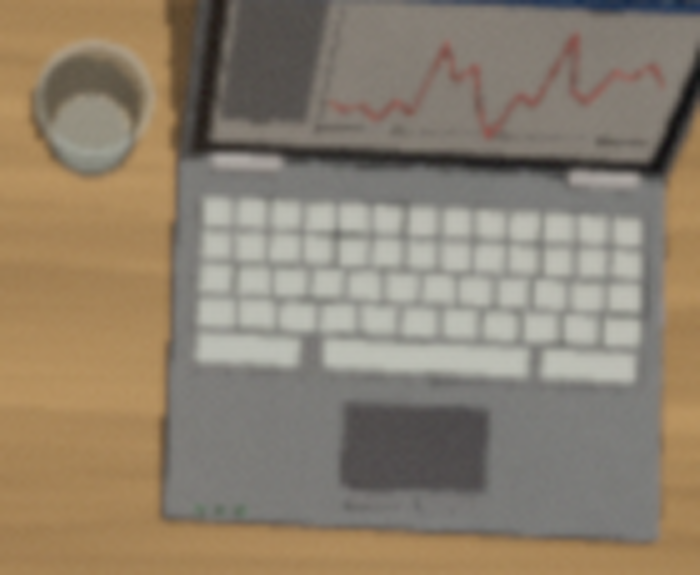

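```bash
cat > h.py <<'E'
import numpy as np
from workcell import *
from scipy.optimize import least_squares
def proj(X,n="top"):
    c=camera_info(n);p=np.asarray(X,float)@c["R"].T+c["t"]
    return np.c_[c["fx"]*p[:,0]/p[:,2]+c["cx"],c["fy"]*p[:,1]/p[:,2]+c["cy"]]
def back(uv,z,n="top"):
    c=camera_info(n);C=-c["R"].T@c["t"];uv=np.atleast_2d(uv)
    d=np.c_[(uv[:,0]-c["cx"])/c["fx"],(uv[:,1]-c["cy"])/c["fy"],np.ones(len(uv))]@c["R"]
    return C+d*((z-C[2])/d[:,2])[:,None]
def fit(uv,model,z,n="top"):
    P=back(uv,z,n)[:,:2];M=np.asarray(model,float)
    def T(q):
        c,s=np.cos(q[2]),np.sin(q[2]);return M@np.array([[c,s],[-s,c]])+q[:2]
    r=least_squares(lambda q:(T(q)-P).ravel(),[*P.mean(0),0])
    return r.x,P,(P-T(r.x))
def crop(uv,x0,y0,s): return (np.asarray(uv,float)+.5)/s-.5+[x0,y0]
BOX=[[66,52],[66,-52],[-66,-52],[-66,52]]   # BL BR FR FL
LAP=[[110,145],[110,-145],[-110,-145],[-110,145]]
E
python3 - <<'E'
from h import *
np.set_printoptions(precision=1,suppress=True)
c=camera_info("top");print("C",-c["R"].T@c["t"])
q,P,e=fit(crop([[107,160],[378,85],[462,418],[190,492]],190,150,8),BOX,38);print(q,np.degrees(q[2]),"\n",P,"\n",e)
q,P,e=fit(crop([[182,155],[666,178],[657,536],[163,516]],310,125,5),LAP,30);print(q,np.degrees(q[2]),"\n",P,"\n",e)
for nm,uv,z in[("tumbler base",crop([[92,142]],310,125,5),0),("tub",[[174,253]],55),("tape",[[148,172]],25),("adapter",[[147,210]],31),("purple",[[239,290],[231,274],[262,242],[285,262],[258,298]],38),("outlet",[[160,131],[266,130]],15)]:
    print(nm,back(uv,z))
E
```

```text
C [ 317.5  -13.4 1503.7]
[545.6 262.9   0.3] 16.9494217219997 
 [[591.1 330.1]
 [622.  232.4]
 [499.7 196. ]
 [469.8 293.3]] 
 [[-2.5 -1.8]
 [-2.  -0.1]
 [ 2.   2.1]
 [ 2.5 -0.2]]
[ 537.5 -229.3   -0. ] -1.1210530473451727 
 [[ 647.1  -88.5]
 [ 641.8 -376. ]
 [ 428.9 -370.6]
 [ 432.4  -82.2]] 
 [[-3.3 -2. ]
 [-2.9  0.5]
 [ 4.2  1.5]
 [ 2.  -0. ]]
tumbler base [[660.2 -35.5   0. ]]
tub [[345.2 394.6  55. ]]
tape [[581.4 494.4  25. ]]
adapter [[468.1 487.5  31. ]]
purple [[245.8 208.2  38. ]
 [290.3 233.2  38. ]
 [384.2 148.4  38. ]
 [328.7  80.1  38. ]
 [224.8 153.2  38. ]]
outlet [[708.9 470.4  15. ]
 [721.7 153.   15. ]]
```

```bash
cat >> h.py <<'E'
from scipy.spatial.transform import Rotation as Ro
def state():
    o=get_obs();R=Ro.from_quat(np.roll(o["eef_rot"],-1)).as_matrix();return o,R
def goto(xyz,jaw):
    """tool shift (mm) and turn (deg) to reach xyz with jaw axis at world angle jaw (deg, mod 180), tool down"""
    o,R=state()
    sh=R.T@(np.array(xyz,float)-o["eef_pos"])
    best=None
    for a in(jaw,jaw+180):
        x=np.array([np.cos(np.radians(a)),np.sin(np.radians(a)),0]);y=np.array([0,0,-1.]);G=np.c_[x,y,np.cross(x,y)]
        w=Ro.from_matrix(R.T@G).as_rotvec(degrees=True)
        print("shift",np.round(sh,1),"turn",np.round(w,2))
    print("pos",o["eef_pos"].round(1),"jaw",np.degrees(np.arctan2(R[1,0],R[0,0])).round(2),"q",o["joint_positions"].round(2),"F",o["force"].round(1),"t",round(o["t"],2))
E
python3 - <<'E'
from h import *
goto([642,292,214],107)
E
```

```text
shift [-1.934e+02  2.000e-01 -5.582e+02] turn [-2.000e-02 -3.023e+01 -7.000e-02]
shift [-1.934e+02  2.000e-01 -5.582e+02] turn [ 9.0000e-02  1.4977e+02 -2.0000e-02]
pos [142.9 608.  214. ] jaw 76.77 q [ 1.34  0.35  1.63 -0.    1.16 -0.  ] F [-0.8 -0.3  0.1] t 0.1
```

Emit:
drive_tool(
  targets=[-19, 0, -56, 0, -6, 0, 91, -38, 0, -112, 0, -12, 0, 91, -58, 0, -168, 0, -18, 0, 91, -77, 0, -224, 0, -24, 0, 91, -97, 0, -280, 0, -30, 0, 91],
)

```text
t: 0.72
eef_pos: [394.7, 448.6, 214.3]
eef_rot: [0.421, -0.421, -0.568, 0.568]
force: [-0.1, 1.2, -0.2]
grip_width: 0.987
```

```bash
python3 - <<'E'
from h import *
goto([642,292,214],107)
E
```

```text
shift [-222.     0.3 -190.8] turn [-0.02 -0.02 -0.01]
shift [-222.     0.3 -190.8] turn [ 1.0000e-02  1.7998e+02 -3.0000e-02]
pos [394.7 448.6 214.3] jaw 106.98 q [ 0.85  0.31  1.69  0.    1.14 -1.02] F [-0.1  1.2 -0.2] t 0.72
```

Emit:
drive_tool(
  targets=[-44, 0, -38, 0, 0, 0, 91, -89, 0, -76, 0, 0, 0, 91, -133, 0, -114, 0, 0, 0, 91, -178, 0, -153, 0, 0, 0, 91, -222, 0, -191, 0, 0, 0, 91],
)

```text
t: 1.35
eef_pos: [641.7, 291.1, 214.2]
eef_rot: [0.422, -0.422, -0.567, 0.568]
force: [0.6, 0.3, 0.0]
grip_width: 0.995
```

Emit:
drive_tool(
  targets=[0, 45, 0, 0, 0, 0, 91, 0, 90, 0, 0, 0, 0, 80, 0, 135, 0, 0, 0, 0, 70, 0, 175, 0, 0, 0, 0, 60, 0, 200, 0, 0, 0, 0, 60],
)

```text
t: 1.98
eef_pos: [638.9, 291.9, 11.7]
eef_rot: [0.422, -0.421, -0.567, 0.569]
force: [0.4, 0.6, -0.4]
grip_width: 0.653
```

```bash
python3 - <<'E'
from h import *
import cv2
goto([571,270,13],107)
im=cv2.cvtColor(grab_frame("top"),cv2.COLOR_RGB2BGR);cv2.imwrite("pics/t1.png",cv2.resize(im[100:240,150:350],None,fx=4,fy=4,interpolation=cv2.INTER_CUBIC))
E
```

```text
shift [-1.3 -1.  71.3] turn [-0.19 -0.23 -0.02]
shift [-1.3 -1.  71.3] turn [ 4.0000e-02  1.7977e+02 -3.0000e-01]
pos [638.9 291.9  11.7] jaw 106.77 q [ 0.43  0.69  1.58  0.    0.88 -1.44] F [ 0.4  0.6 -0.4] t 1.98
```

View pics/t1.png

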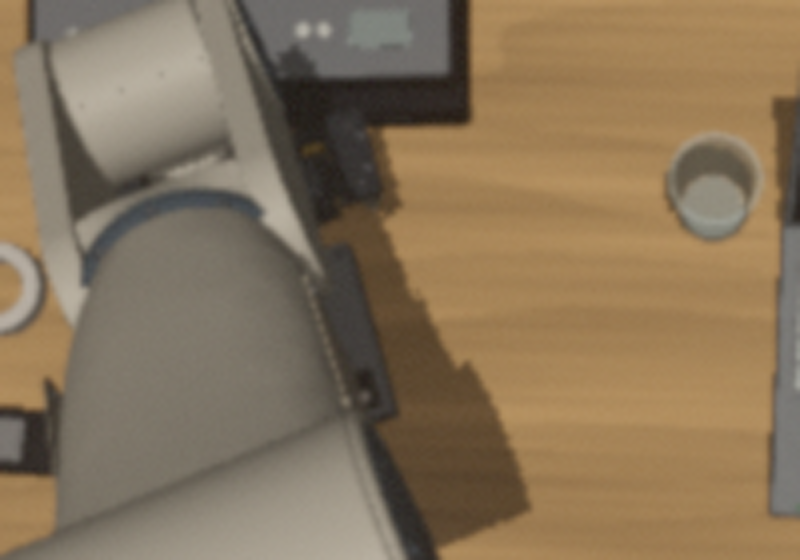

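The arm hides most of the box, but its right side, from (330,245) to (395,415) in the crop, looks unmoved. I'll push along tool +z.

Emit:
drive_tool(
  targets=[0, 0, 8, 0, 0, 0, 60, 0, 0, 15, 0, 0, 0, 60, 0, 0, 22, 0, 0, 0, 60, 0, 0, 29, 0, 0, 0, 60, 0, 0, 36, 0, 0, 0, 60],
)

```text
t: 2.65
eef_pos: [607.3, 282.7, 16.0]
eef_rot: [-0.421, 0.422, 0.569, -0.566]
force: [5.6, 1.6, 3.0]
grip_width: 0.652
```

Emit:
drive_tool(
  targets=[0, 0, 7, 0, 0, 0, 60, 0, 0, 14, 0, 0, 0, 60, 0, 0, 21, 0, 0, 0, 60, 0, 0, 28, 0, 0, 0, 60, 0, 0, 34, 0, 0, 0, 60],
)

```text
t: 3.28
eef_pos: [575.0, 273.2, 16.0]
eef_rot: [-0.421, 0.423, 0.569, -0.566]
force: [6.1, 2.5, 4.6]
grip_width: 0.651
```

Emit:
drive_tool(
  targets=[0, 0, -15, 0, 0, 0, 60, 0, 0, -30, 0, 0, 0, 60, 0, -60, -30, 0, 0, 0, 60, 0, -120, -30, 0, 0, 0, 70, 0, -170, -30, 0, 0, 0, 91],
)

```text
t: 3.9
eef_pos: [602.9, 281.2, 186.7]
eef_rot: [-0.422, 0.422, 0.568, -0.567]
force: [-0.1, 0.2, -0.4]
grip_width: 0.851
```

```bash
python3 - <<'E'
from h import *
goto([473,331,180],17)
E
```

```text
shift [ 85.1   6.6 110.1] turn [1.000e-02 8.976e+01 2.000e-02]
shift [ 85.1   6.6 110.1] turn [ 2.000e-02 -9.024e+01 -1.000e-02]
pos [602.9 281.2 186.7] jaw 106.76 q [ 0.43  0.44  1.57  0.    1.13 -1.43] F [-0.1  0.2 -0.4] t 3.9
```

Emit:
drive_tool(
  targets=[49, 0, 25, 0, 10, 0, 91, 98, 0, 50, 0, 20, 0, 91, 147, 0, 75, 0, 30, 0, 91, 196, 0, 100, 0, 40, 0, 91, 245, 0, 126, 0, 50, 0, 91],
)

```text
t: 4.53
eef_pos: [409.9, 480.8, 184.5]
eef_rot: [-0.623, 0.623, 0.334, -0.334]
force: [1.0, 0.0, 0.3]
grip_width: 0.988
```

```bash
python3 - <<'E'
from h import *
goto([473,331,180],17)
import cv2
im=cv2.cvtColor(grab_frame("top"),cv2.COLOR_RGB2BGR);cv2.imwrite("pics/t2.png",im);cv2.imwrite("pics/t2c.png",cv2.resize(im[150:250,190:290],None,fx=6,fy=6,interpolation=cv2.INTER_CUBIC))
E
```

```text
shift [ -89.9    4.5 -135.4] turn [ 0.000e+00  3.943e+01 -3.000e-02]
shift [ -89.9    4.5 -135.4] turn [-3.0000e-02 -1.4057e+02 -0.0000e+00]
pos [409.9 480.8 184.5] jaw 56.43 q [ 0.86  0.39  1.65  0.    1.1  -0.12] F [1.  0.  0.3] t 4.53
```

View pics/t2c.png

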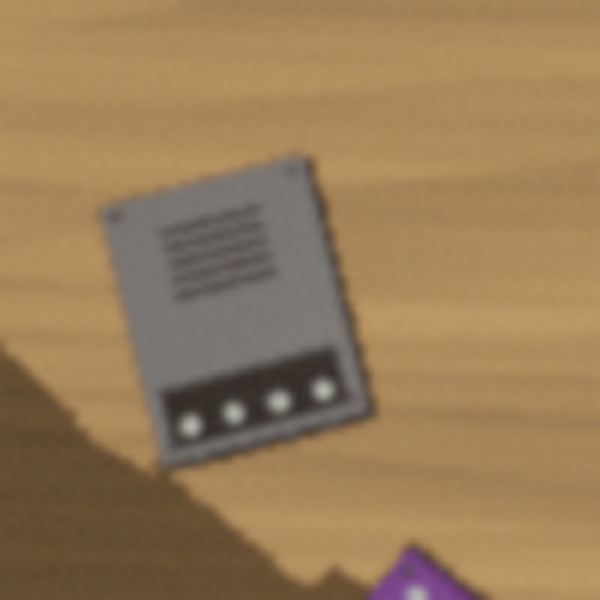

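The box moved straight back towards the robot with its yaw about unchanged. Top corners in the crop: BL (100,211), BR (304,157), FR (366,406), FL (161,463).

```bash
python3 - <<'E'
from h import *
np.set_printoptions(precision=1,suppress=True)
q,P,e=fit(crop([[100,211],[304,157],[366,406],[161,463]],190,150,6),BOX,38);print(q,np.degrees(q[2]),"\n",P,"\n",e)
c,s=np.cos(q[2]),np.sin(q[2])
a=np.degrees(q[2]);print(q[:2]+85*np.array([-s,c]))
goto([*(q[:2]+87*np.array([-s,c])),180],a)
E
```

```text
[500.4 251.1   0.3] 16.67924760640236 
 [[546.4 317.9]
 [575.9 220.1]
 [454.9 184.5]
 [424.5 281.9]] 
 [[-2.3 -1.9]
 [-2.6 -0.1]
 [ 2.8  2.1]
 [ 2.2 -0.1]]
[476.  332.5]
shift [ -85.     4.  -142.6] turn [-0.2 39.  -0.1]
shift [ -85.     4.  -142.6] turn [  -0.1 -141.     0.2]
pos [405.5 484.9 184.5] jaw 55.72 q [ 0.9  0.4  1.6  0.   1.1 -0.1] F [-3.   2.5 -0.1] t 4.58
```

Emit:
drive_tool(
  targets=[-21, 0, -36, 0, 10, 0, 91, -42, 0, -72, 0, 20, 0, 91, -64, 0, -107, 0, 30, 0, 91, -85, 0, -143, 0, 39, 0, 91, -85, 0, -143, 0, 39, 0, 91],
)

```text
t: 5.2
eef_pos: [485.3, 327.7, 184.5]
eef_rot: [-0.699, 0.699, 0.108, -0.108]
force: [-0.5, 0.5, 0.7]
grip_width: 0.993
```

```bash
python3 - <<'E'
from h import *
goto([475,334,13],16.7)
E
```

```text
shift [ -7.8 171.5   9.2] turn [ 0.04  0.88 -0.04]
shift [ -7.8 171.5   9.2] turn [-6.0000e-02 -1.7912e+02 -6.0000e-02]
pos [485.3 327.7 184.5] jaw 17.58 q [ 0.59  0.32  1.75 -0.    1.07  0.28] F [-0.5  0.5  0.7] t 5.2
```

Emit:
drive_tool(
  targets=[-4, 45, 4, 0, 0.9, 0, 91, -8, 90, 9, 0, 0.9, 0, 91, -8, 130, 9, 0, 0.9, 0, 91, -8, 160, 9, 0, 0.9, 0, 91, -8, 170, 9, 0, 0.9, 0, 91],
)

```text
t: 5.82
eef_pos: [472.3, 336.0, 12.6]
eef_rot: [-0.699, 0.7, 0.103, -0.106]
force: [-0.3, 0.5, 0.7]
grip_width: 0.988
```

Emit:
drive_tool(
  targets=[0, 0, -7, 0, 0, 0, 91, 0, 0, -14, 0, 0, 0, 91, 0, 0, -19, 0, 0, 0, 91, 0, 0, -24, 0, 0, 0, 91, 0, 0, -29, 0, 0, 0, 91],
)

```text
t: 6.45
eef_pos: [482.1, 308.2, 15.1]
eef_rot: [0.7, -0.699, -0.104, 0.103]
force: [-2.0, 4.4, 2.4]
grip_width: 0.99
```

```bash
python3 - <<'E'
from h import *
goto([475,200,13],10)
E
```

```text
shift [ -38.2    2.  -101.5] turn [-0.05  6.85  0.05]
shift [ -38.2    2.  -101.5] turn [ 8.0000e-02 -1.7315e+02  7.0000e-02]
pos [482.1 308.2  15.1] jaw 16.85 q [0.57 0.53 1.89 0.   0.72 0.27] F [-2.   4.4  2.4] t 6.45
```

Emit:
drive_tool(
  targets=[-3, 0, -12.5, 0, 0.9, 0, 91, -6, 0, -25, 0, 1.8, 0, 91, -9, 0, -37.5, 0, 2.7, 0, 91, -12, 0, -50, 0, 3.6, 0, 91, -14.8, 0, -62.4, 0, 4.5, 0, 91],
)

```text
t: 7.08
eef_pos: [486.5, 243.9, 15.1]
eef_rot: [0.703, -0.703, -0.076, 0.075]
force: [0.1, 5.3, 2.9]
grip_width: 0.989
```

Emit:
drive_tool(
  targets=[-2, 0, -12.7, 0, 0.9, 0, 91, -4, 0, -25.4, 0, 1.8, 0, 91, -5.9, 0, -38, 0, 2.7, 0, 91, -7.8, 0, -50.7, 0, 3.6, 0, 91, -9.8, 0, -63.4, 0, 4.5, 0, 91],
)

```text
t: 7.7
eef_pos: [490.4, 179.7, 15.1]
eef_rot: [0.706, -0.705, -0.049, 0.048]
force: [-0.3, 4.8, 3.7]
grip_width: 0.991
```

```bash
python3 - <<'E'
from h import *
goto([498,50,13],-1.1)
import cv2
im=cv2.cvtColor(grab_frame("top"),cv2.COLOR_RGB2BGR);cv2.imwrite("pics/t3.png",im);cv2.imwrite("pics/t3c.png",cv2.resize(im[120:260,220:380],None,fx=4,fy=4,interpolation=cv2.INTER_CUBIC))
E
```

```text
shift [ -10.1    2.  -129.5] turn [-0.05  8.9   0.09]
shift [ -10.1    2.  -129.5] turn [ 1.300e-01 -1.711e+02  7.000e-02]
pos [490.4 179.7  15.1] jaw 7.8 q [0.35 0.48 2.   0.   0.67 0.21] F [-0.3  4.8  3.7] t 7.7
```

View pics/t3c.png

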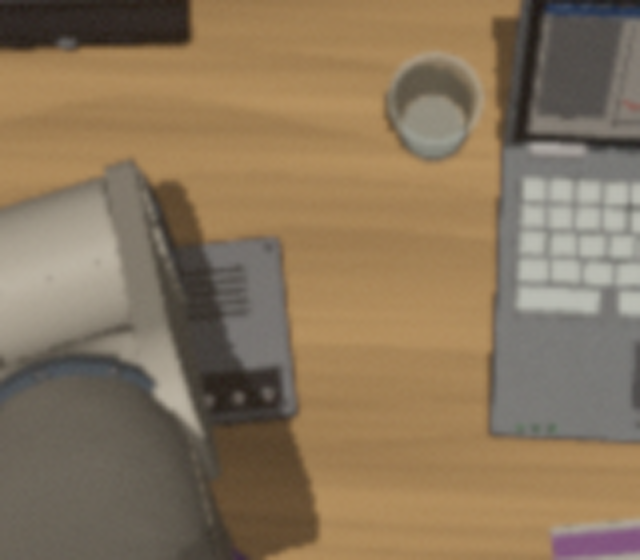

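The box follows cleanly and turns with the tool (FR at (292,412), BR at (280,238) in the crop). The tumbler at (435,110) is well clear of its path. I'll continue and slow down before contact.

Emit:
drive_tool(
  targets=[-1, 0, -12.8, 0, 0.9, 0, 91, -2, 0, -25.6, 0, 1.8, 0, 91, -2.9, 0, -38.4, 0, 2.7, 0, 91, -3.8, 0, -51, 0, 3.6, 0, 91, -4.8, 0, -63.9, 0, 4.5, 0, 91],
)

```text
t: 8.38
eef_pos: [493.9, 115.5, 14.7]
eef_rot: [0.707, -0.707, -0.021, 0.02]
force: [-0.0, 5.7, 4.0]
grip_width: 0.992
```

Emit:
drive_tool(
  targets=[0, 0, -12, 0, 1, 0, 91, 0, 0, -24, 0, 2, 0, 91, 0, 0, -36, 0, 3, 0, 91, 0, 0, -44, 0, 4, 0, 91, 0, 0, -50, 0, 4.5, 0, 91],
)

```text
t: 9.0
eef_pos: [496.7, 65.7, 14.7]
eef_rot: [0.707, -0.707, 0.007, -0.007]
force: [0.1, 6.3, 4.4]
grip_width: 0.992
```

```bash
python3 - <<'E'
from h import *
goto([498,29,13],-1.1)
import cv2
im=cv2.cvtColor(grab_frame("top"),cv2.COLOR_RGB2BGR);cv2.imwrite("pics/t4.png",im);cv2.imwrite("pics/t4c.png",cv2.resize(im[140:240,260:380],None,fx=6,fy=6,interpolation=cv2.INTER_CUBIC))
E
```

```text
shift [  2.1   1.7 -36.7] turn [-0.02 -0.11  0.01]
shift [  2.1   1.7 -36.7] turn [-1.0000e-02  1.7989e+02 -3.0000e-02]
pos [496.7  65.7  14.7] jaw -1.21 q [0.13 0.46 2.04 0.   0.65 0.15] F [0.1 6.3 4.4] t 9.0
```

View pics/t4c.png

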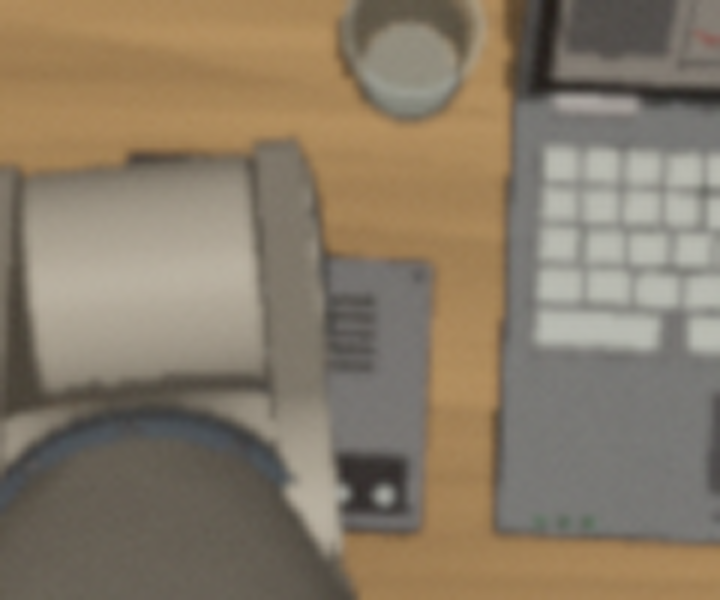

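```bash
python3 - <<'E'
from h import *
np.set_printoptions(precision=1,suppress=True)
B=back(crop([[432,262],[422,528],[380,529]],260,140,6),38)[:,:2];L=back(crop([[517,100],[497,530],[700,541]],260,140,6),30)[:,:2]
print(B,L)
for P in(B,L):
    d=P[0]-P[1];print(np.degrees(np.arctan2(d[1],d[0])))
# subpixel edges by gradient along rows
import cv2
g=cv2.cvtColor(cv2.imread("pics/t4.png"),cv2.COLOR_BGR2LAB).astype(float)
b=g[:,:,2]  # wood is yellow
def edge(r,c0,c1):
    s=np.abs(np.diff(b[r,c0:c1]));return c0+.5+(s*np.arange(len(s))).sum()/s.sum()
def edgec(c,r0,r1):
    s=np.abs(np.diff(b[r0:r1,c]));return r0+.5+(s*np.arange(len(s))).sum()/s.sum()
for nm,rows,c0,c1,z in(("box",range(187,225),325,338,38),("lap",range(163,225),337,351,30)):
    P=back([[edge(r,c0,c1),r] for r in rows],z)[:,:2];k=np.polyfit(P[:,0],P[:,1],1)
    print(nm,"yaw",np.degrees(np.arctan(k[0])),"y at431,563",np.polyval(k,[431,563]),"res",np.std(P[:,1]-np.polyval(k,P[:,0])))
for nm,cols,r0,r1,z in(("boxF",range(320,328),222,234,38),("lapF",range(347,437),222,242,30)):
    P=back([[c,edgec(c,r0,r1)] for c in cols],z)[:,:2];k=np.polyfit(P[:,1],P[:,0],1);print(nm,k,"x at -82",np.polyval(k,-82),"x at -40",np.polyval(k,-40),np.std(P[:,0]-np.polyval(k,P[:,1])))
E
```

```text
[[561.5 -47.8]
 [431.4 -46.3]
 [430.3 -26. ]] [[ 645.1  -87.8]
 [ 432.1  -82.9]
 [ 429.5 -181.6]]
-0.6596307097268668
-1.3355665445736475
box yaw -0.6719365209801678 y at431,563 [-46.5 -48.1] res 0.7210082484042654
lap yaw -1.1688566337435125 y at431,563 [-81.3 -84. ] res 0.8435914919842892
boxF [  0.  429.9] x at -82 428.17014283589475 x at -40 429.04008454925264 0.346142960585266
lapF [  0.  428.4] x at -82 427.6410748406514 x at -40 428.01912464065276 1.2499980862867162
```

Gap about 35 mm, front level within about 1 mm, and the box needs about 0.5° more clockwise. I'll close most of the gap, then creep.

Emit:
drive_tool(
  targets=[0, 0, -6, 0, 0.1, 0, 91, 0, 0, -12, 0, 0.2, 0, 91, 0, 0, -18, 0, 0.3, 0, 91, 0, 0, -23, 0, 0.4, 0, 91, 0, 0, -27, 0, 0.5, 0, 91],
)

```text
t: 9.68
eef_pos: [495.9, 39.0, 14.6]
eef_rot: [0.707, -0.707, 0.01, -0.01]
force: [0.0, 5.3, 4.7]
grip_width: 0.988
```

Emit:
drive_tool(
  targets=[0, 0, -1, 0, 0, 0, 91, 0, 0, -2, 0, 0, 0, 91, 0, 0, -3, 0, 0, 0, 91, 0, 0, -4, 0, 0, 0, 91, 0, 0, -5, 0, 0, 0, 91],
)

```text
t: 10.3
eef_pos: [495.7, 34.3, 14.6]
eef_rot: [0.707, -0.707, 0.01, -0.01]
force: [-0.4, 5.6, 4.2]
grip_width: 0.991
```

```bash
cat > m.py <<'E'
from h import *
import cv2,sys
n=sys.argv[1]
goto([498,29,13],-1.1)
im=cv2.cvtColor(grab_frame("top"),cv2.COLOR_RGB2BGR);cv2.imwrite(f"pics/{n}.png",im);cv2.imwrite(f"pics/{n}c.png",cv2.resize(im[160:240,280:380],None,fx=7,fy=7,interpolation=cv2.INTER_CUBIC))
E
python3 m.py t5
```

```text
shift [ 2.4  1.6 -5.2] turn [-0.01 -0.54 -0.02]
shift [ 2.4  1.6 -5.2] turn [ 4.0000e-02  1.7946e+02 -2.0000e-02]
pos [495.7  34.3  14.6] jaw -1.64 q [0.07 0.45 2.05 0.   0.64 0.09] F [-0.4  5.6  4.2] t 10.3
```

View pics/t5c.png

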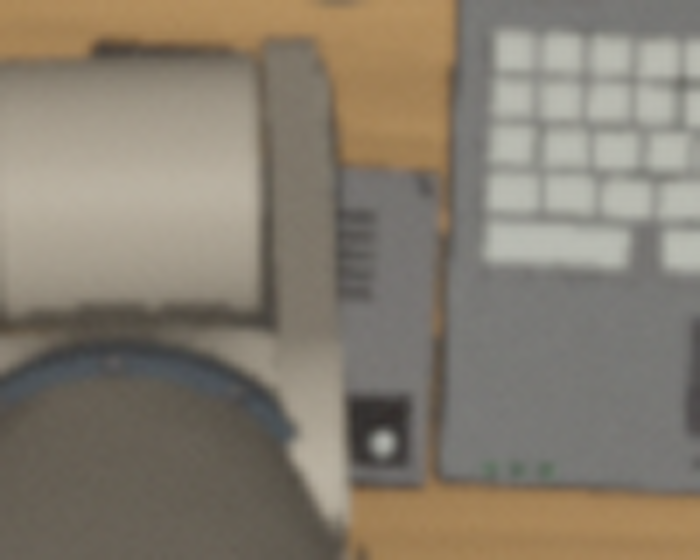

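Only a few mm of gap are left: front about (422→440, 480), back about (438→450, 172). I'll creep and watch the force.

Emit:
drive_tool(
  targets=[0, 0, -0.6, 0, 0, 0, 91, 0, 0, -1.2, 0, 0, 0, 91, 0, 0, -1.8, 0, 0, 0, 91, 0, 0, -2.4, 0, 0, 0, 91, 0, 0, -3, 0, 0, 0, 91],
)

```text
t: 10.98
eef_pos: [495.7, 31.3, 14.6]
eef_rot: [0.707, -0.707, 0.01, -0.01]
force: [0.2, 5.9, 4.0]
grip_width: 0.99
```

Emit:
drive_tool(
  targets=[0, 0, -0.3, 0, 0, 0, 91, 0, 0, -0.6, 0, 0, 0, 91, 0, 0, -0.9, 0, 0, 0, 91, 0, 0, -1.2, 0, 0, 0, 91, 0, 0, -1.5, 0, 0, 0, 91],
)

```text
t: 11.6
eef_pos: [495.6, 30.2, 14.6]
eef_rot: [0.707, -0.707, 0.01, -0.01]
force: [-0.3, 9.1, 3.9]
grip_width: 0.991
```

```bash
python3 -c "
from h import *
goto([498,29,13],-1.1);print(get_obs()['moment'])"
```

```text
shift [ 2.4  1.6 -1.1] turn [-0.04 -0.55 -0.02]
shift [ 2.4  1.6 -1.1] turn [ 4.0000e-02  1.7945e+02 -7.0000e-02]
pos [495.6  30.2  14.6] jaw -1.65 q [0.06 0.45 2.05 0.   0.64 0.08] F [-0.3  9.1  3.9] t 11.6
[1.73613595 0.04226156 0.1419066 ]
```

Force rose from 5.9 to 9.1 N and the moment is towards +x, so the back corner touched first. I'll turn back slightly about that corner.

Emit:
drive_tool(
  targets=[0, 0, -0.2, 0, -0.1, 0, 91, 0, 0, -0.4, 0, -0.2, 0, 91, 0, 0, -0.5, 0, -0.3, 0, 91, 0, 0, -0.6, 0, -0.4, 0, 91, 0, 0, -0.7, 0, -0.5, 0, 91],
)

```text
t: 12.22
eef_pos: [494.9, 29.8, 14.5]
eef_rot: [0.707, -0.707, 0.008, -0.007]
force: [-3.7, 10.7, 6.2]
grip_width: 0.99
```

```bash
python3 -c "
from h import *
goto([498,29,13],-1.1);print(get_obs()['moment'])"
```

```text
shift [ 3.1  1.5 -0.7] turn [-0.06 -0.08 -0.1 ]
shift [ 3.1  1.5 -0.7] turn [ 1.5000e-01  1.7992e+02 -1.0000e-01]
pos [494.9  29.8  14.5] jaw -1.18 q [0.06 0.45 2.05 0.   0.64 0.08] F [-3.7 10.7  6.2] t 12.22
[ 1.75963211  0.36725751 -0.14798939]
```

Emit:
drive_tool(
  targets=[0, 0, -0.3, 0, 0.05, 0, 91, 0, 0, -0.6, 0, 0.1, 0, 91, 0, 0, -0.9, 0, 0.1, 0, 91, 0, 0, -1.2, 0, 0.1, 0, 91, 0, 0, -1.2, 0, 0.1, 0, 91],
)

```text
t: 12.85
eef_pos: [494.9, 29.6, 14.5]
eef_rot: [0.708, -0.706, 0.008, -0.007]
force: [-3.2, 19.7, 5.9]
grip_width: 0.992
```

```bash
python3 -c "
from h import *
goto([498,29,13],-1.1);print(get_obs()['moment'])"
```

```text
shift [ 3.1  1.5 -0.5] turn [-0.13 -0.17 -0.1 ]
shift [ 3.1  1.5 -0.5] turn [ 1.5000e-01  1.7983e+02 -2.0000e-01]
pos [494.9  29.6  14.5] jaw -1.27 q [0.05 0.45 2.05 0.   0.64 0.07] F [-3.2 19.7  5.9] t 12.85
[3.33148582 0.33448025 0.33583747]
```

Solid contact: 1.2 mm commanded gave 0.2 mm of motion and 20 N. I'll back off straight, lift away and check.

Emit:
drive_tool(
  targets=[0, 0, 1, 0, 0, 0, 91, 0, 0, 6, 0, 0, 0, 91, 0, 0, 18, 0, 0, 0, 91, 0, 0, 35, 0, 0, 0, 91, 0, 0, 50, 0, 0, 0, 91],
)

```text
t: 13.48
eef_pos: [496.8, 79.0, 14.5]
eef_rot: [-0.707, 0.707, -0.008, 0.007]
force: [0.7, -0.6, 0.1]
grip_width: 0.989
```

Emit:
drive_tool(
  targets=[0, -40, 0, 0, 0, 0, 91, 0, -90, 20, 0, 0, 0, 91, 0, -140, 70, 0, 0, 0, 91, 0, -180, 125, 0, 0, 0, 91, 0, -180, 180, 0, 0, 0, 91],
)

```text
t: 14.1
eef_pos: [501.8, 256.6, 197.4]
eef_rot: [0.708, -0.706, 0.006, -0.009]
force: [1.2, -0.4, -0.9]
grip_width: 0.989
```

```bash
python3 m.py t6
```

```text
shift [   0.4  183.9 -228. ] turn [-0.12 -0.15  0.27]
shift [   0.4  183.9 -228. ] turn [ -0.42 179.85  -0.19]
pos [501.8 256.6 197.4] jaw -1.25 q [ 0.47  0.27  1.79 -0.    1.08  0.49] F [ 1.2 -0.4 -0.9] t 14.1
```

View pics/t6c.png

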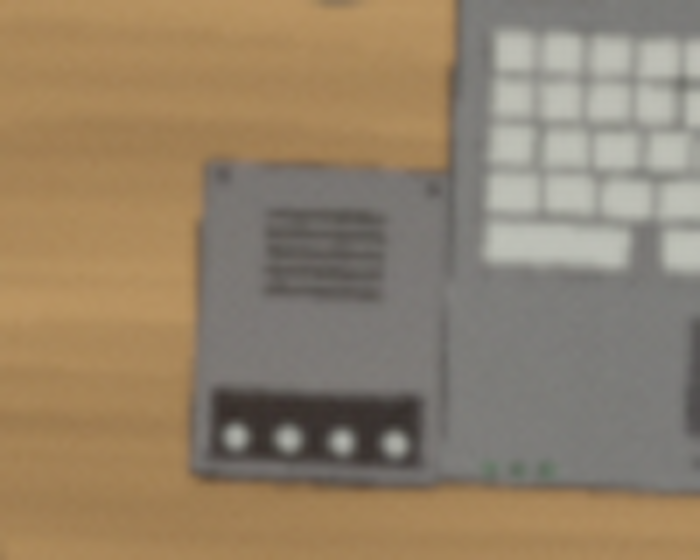

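No wood shows between the box and the laptop from (447,170) to (437,478), and the fronts line up. One numeric check of level and yaw, then I'll hand in.

```bash
python3 - <<'E'
from h import *
import cv2
im=cv2.imread("pics/t6.png")
b=cv2.cvtColor(im,cv2.COLOR_BGR2LAB).astype(float)[:,:,2]
def cen(v,i0):
    s=np.abs(np.diff(v));return i0+.5+(s*np.arange(len(s))).sum()/s.sum()
for z0,nm in((1,"top"),(0,"bottom")):
    for n,cols,z in(("box",range(311,340),38),("lap",range(347,435),30)):
        P=back([[c,cen(b[222:240,c],222)] for c in cols],z*z0)[:,:2];k=np.polyfit(P[:,1],P[:,0],1)
        print(nm,n,"front x at y=-82:",np.polyval(k,-82).round(1),"yaw",-np.degrees(np.arctan(k[0])).round(2))
for n,rows,c0,c1,z in(("boxL",range(187,224),301,315,38),("lap",range(163,182),337,351,30)):
    P=back([[cen(b[r,c0:c1],c0),r] for r in rows],z)[:,:2];k=np.polyfit(P[:,0],P[:,1],1);print(n,"yaw",np.degrees(np.arctan(k[0])).round(2),"y at 431,563",np.polyval(k,[431,563]).round(1))
o=get_obs();print(o["force"],o["t"])
# everything else: change vs start image outside box/arm
a=cv2.imread("pics/top0.png")
d=cv2.absdiff(a,im).max(2)
for n,(x0,y0,x1,y1) in dict(tumbler=(312,130,342,164),adapter=(120,195,172,222),tub=(158,238,190,268),tape=(132,156,164,186),marker=(400,250,428,304),mouse=(468,214,500,254),bottle=(474,165,510,192)).items(): print(n,np.percentile(d[y0:y1,x0:x1],90))
E
```

```text
top box front x at y=-82: 426.1 yaw -0.48
top lap front x at y=-82: 428.7 yaw -0.46
bottom box front x at y=-82: 429.0 yaw -0.48
bottom lap front x at y=-82: 431.0 yaw -0.46
boxL yaw -0.33 y at 431,563 [20.7 19.9]
lap yaw -1.89 y at 431,563 [-78.6 -83. ]
[0.40820635 5.18470261 1.3641987 ] 14.15
tumbler 3.0
adapter 95.0
tub 79.0
tape 73.0
marker 3.0
mouse 5.0
bottle 3.0
```

Emit:
drive_tool(
  targets=[0, -20, 0, 0, 0, 0, 91, 0, -20, 0, 0, 0, 0, 91, 0, -20, 0, 0, 0, 0, 91, 0, -20, 0, 0, 0, 0, 91, 0, -20, 0, 0, 0, 0, 91],
)

```text
t: 14.78
eef_pos: [500.5, 253.5, 213.5]
eef_rot: [-0.707, 0.707, -0.008, 0.007]
force: [-0.4, 0.2, 0.2]
grip_width: 0.989
```

```bash
python3 - <<'E'
from h import *
import cv2
im=cv2.cvtColor(grab_frame("top"),cv2.COLOR_RGB2BGR);cv2.imwrite("pics/t7.png",im)
print(np.percentile(cv2.absdiff(im,cv2.imread("pics/t6.png")).max(2)[170:235,300:360],95))
cv2.imwrite("pics/t7c.png",cv2.resize(im[130:290,110:350],None,fx=3.3,fy=3.3))
E
```

```text
3.0
```

View pics/t7c.png

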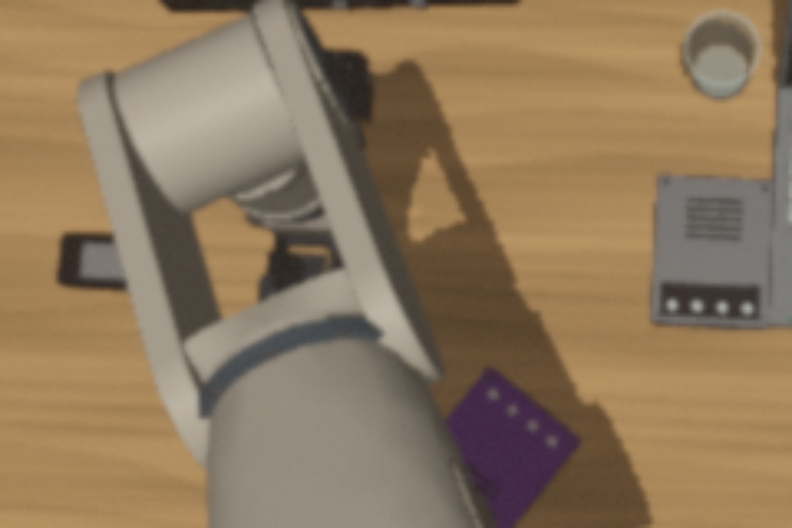

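The box stands still against the laptop. The adapter and tumbler are in place, and the earlier picture differences at the adapter, tub and tape come from the arm covering them. Force is about 0, so I'm handing in.

```bash
python3 -c "
from workcell import ticket
print(ticket.hand_in())"
```

```text
the job is handed in; nothing more can be done
None
```

The grey recording box now stands against the laptop's left side with its socket face about level with the laptop's front edge, and the job is handed in at about 15 s. No verdict came back.

**What I did:** I pushed it about 45 mm towards the robot from its back face. I then pushed it about 280 mm along the table against its left side with both open fingers, turning it 18° on the way. The last few millimetres were crept until the box met the laptop at about 20 N on the tool, then I backed straight off.

**Last checks:**
- **Front edge:** the socket face is about 2–3 mm in front of the laptop's front edge; 10 mm is allowed.
- **Side contact:** no table shows between the box and the laptop along the whole side.
- **Stillness:** the box did not shift between the last two pictures, and the tool force was near zero.

**Checks that disagreed or were incomplete:**
- **Angle:** the front edges agree to 0.02°, but the left-side line fits differ by 0.8–1.5°. The contact moment suggested touching at both ends. At 0.8° one end would be open about 2 mm; at 1.5° about 3.5 mm, close to the 4 mm limit.
- **Other objects:** the tumbler, marker, mouse and bottle matched the first picture. The adapter looked in place but was partly covered by the arm. The arm hid the tub and tape roll at the end, so those were not confirmed; I felt no contact with any of them.

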